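Empty the vial chute into the disposal bin

ROBOT

A 6-joint arm with a two-finger parallel gripper is mounted at the origin on the work surface. World frame = base frame: x ahead of the robot, y to its left, z up, the work surface at z = 0. Lengths are in mm, angles in degrees, forces in N, time in s.
With the tool pointing down it reaches from about 350 to 850 mm from the base axis. Payload 8.1 kg.
Tool frame: the origin (TCP) lies at the very end of the fingers, on their centre line; the grasp point (between the pads) lies 19 mm behind it; z points along the fingers, y is the line along which they close (so a half turn about z gives the same grasp; the last joint's range is limited). The gripper opens to 85 mm and grips with 20 to 120 N. Pads are 22 mm wide; open, the fingers measure 114 mm over their backs; the gripper's body (76 mm by 85 mm) begins 54 mm behind the grasp point. The pads swing forward as they close: fully open they stand 13 mm farther back than shut.
Start: joints at [71.941, 7.471, 85.268, -0, 87.261, -4.893], TCP at [136.647, 584.237, 231.292] pointing down, gripper open.
Joint ranges: [-169.43, 169.43], [-51.17, 129.36], [1.28, 143.12], [-76.62, 256.62], [0, 156.53], [-152.29, 152.29]. Speed limits (degrees/s): [136.94, 136.94, 159.86, 180, 180, 180].

INTERFACE

Orientations are given as [roll, pitch, yaw] about the fixed x, y, z axes, in that order (R = Rz(yaw) Ry(pitch) Rx(roll)).
In Python, from bench import r gives the robot as it stands.
- The arm moves only by the shell command python3 -m jog 'ROWS' [FORCE]. ROWS is JSON, a list of rows, each a list of 7 numbers: the turn, a rotation vector about the tool's x, y, z in degrees, then the shift along the tool's x, y, z in mm, then the closure, from -1 (fully open) to 1 (shut), so that 0 is half open. A call has 1 to 5 rows; each row shifts and turns the commanded pose from where the row before left it, along the tool's axes as they then stand; what a row does not reach is not made up. A row lasts 1/10 s, in which the tool goes at most 50 mm and 8.59 degrees, less where a joint would pass 70% of its speed; a pose out of reach is approached as far as the arm can. A call is refused whole if a number of a shift passes 50 or a number of a turn 8.59, either way. A call with a gripper value outside its range is refused whole. The fingers move at their own pace and stop on an object; FORCE is the grip in N (left out, the last holds). Time passes only in rows, so rows that do not move let the fingers close. It gives the time, the measured TCP pose, the force, the opening and the grip force at its end, in the units of the state.
- r.sense(): the state, without advancing time (a new reading comes with each control period).
- r.snapshot(name): name is "scene" or "top" or "wrist"; returns a dict with "pixels" (400x640x3 uint8, red, green, blue), "fx", "fy", "cx", "cy" (pixels), "world_to_cam" (4x4, takes a point from world to camera coordinates); the wrist camera has in their place "hand_eye" (4x4, takes a point from camera to tool coordinates, whose origin is the TCP and whose axes are the flange's). Camera axes: x right, y up, looking along -z (the intrinsics and any distortion apply to the point x, -y, -z); pixel columns grow to the right and rows downward; lengths in mm; the calibration is good to about 2 mm. A picture is of the moment at which its call begins: read the wrist's pose just before it. There is no depth.
- r.hand_in(): hands the job in; it is judged then, once.
The state is a dict: "time": time; "joint_pos": joint angles; "qd": joint speeds; "joint_efforts": joint torques, N m; "tool_pos": TCP position; "tcp_rot": TCP orientation; "ft_force": force on the tool from outside, world axes, zero at the start; "wrist_torque": the same for the moment, N m; "finger_gap": finger opening in mm; "grip_force": force on a finger pad.
Only numpy, scipy, OpenCV 4.12 (cv2) and the standard library are available. Lean on these libraries where they do the work, as an engineer would, in place of code of your own. Each camera call takes 0.05 s, during which the arm holds its last target. There are 200 camera calls.

TASK

Slide the disposal bin's gate fully open, then pick up the chute with the three used vials in it and tip it so that they all slide down into the bin's opening, without spilling any or touching them with the gripper. Then lay the empty chute flat on its black mat again, roughly where it was and lying along the mat, leave the gate open, and leave everything else on the bench undisturbed.

Things in the scene. Friction and masses are not known exactly. Their poses are not given: they have to be found in the camera images.
- bin: yellow disposal bin with a grey lid, fixed to the bench: 130 mm (x) by 190 mm (y) by 110 mm high, walls 4 mm. Origin at the centre of its underside, z up. In its lid, 45 mm from the centre towards its -y end, is a square opening 50 by 50 mm with an upright collar (walls 4 mm) whose rim stands 23 mm above the lid. The sides of the opening are parallel to the bin's x and y. Below the collar the flat steel gate slides along the bin's y between two low rails.
- bin_mouth (a point): centre of the opening, at the height of the collar's rim (133 mm above the bench). Axes as the bin's.
- gate (a joint): travel of the gate in m: 0 = shut, 0.06 = fully open (end stop). It opens towards the bin's +y, moves stiffly (about 3 N) and stays where it is left; it starts shut or a few mm open.
- gate_tab (a point): middle of the gate's upright black tab, 20 mm above the lid (130 mm above the bench); moves with the gate. The tab is 16 mm (bin's x) by 14 mm (bin's y), and rises to 33 mm above the lid. With the gate shut it stands 62 mm from the centre of the opening towards the bin's +y.
- chute: aluminium chute, an open-topped channel 200 mm long (its x), 24 mm wide and 23 mm high outside, 18 mm wide inside, floor and walls 3 mm, 0.16 kg. Origin at the centre of its underside; x points along it to the open end (nose), z up; the other end is closed. A bridge over the walls at the middle (36 mm long, 23 to 27 mm above the underside) carries the handle; the vials pass under it. It starts on the mat with the nose roughly towards the robot.
- chute_handle (a point): grip point of the chute's handle, 46 mm above its underside on its middle. The handle is an upright black block 36 mm along the chute, 16 mm wide across it, from 27 to 61 mm above the underside.
- chute_nose (a point): middle of the floor's edge at the chute's open end: 100 mm from the chute's origin along its x, 3 mm above its underside.
- vial1: used sample vial 1 of 3: a closed glass vial, a cylinder 14 mm in diameter and 36 mm long with a white cap at one end, 12 g, lying lengthwise in the chute. Origin at its middle, on its axis; x along its length. It slides easily on the chute: it starts to move at a slope somewhere between 13 and 22 degrees and runs freely at 35 to 40.
- vial2: used sample vial 2 of 3: a closed glass vial, a cylinder 14 mm in diameter and 36 mm long with a white cap at one end, 12 g, lying lengthwise in the chute. Origin at its middle, on its axis; x along its length. It slides easily on the chute: it starts to move at a slope somewhere between 13 and 22 degrees and runs freely at 35 to 40.
- vial3: used sample vial 3 of 3: a closed glass vial, a cylinder 14 mm in diameter and 36 mm long with a white cap at one end, 12 g, lying lengthwise in the chute. Origin at its middle, on its axis; x along its length. It slides easily on the chute: it starts to move at a slope somewhere between 13 and 22 degrees and runs freely at 35 to 40.
- mat: thin black rubber mat, 250 mm (x) by 90 mm (y) by 3 mm, fixed to the bench. The chute starts on its middle, along its x. Origin at the centre of its underside. The bench top is at height 0. At the far side of the bench stand, fixed, a scanner (155 mm high), a tube rack and a carton (about 110 mm), and a cup of pens (150 mm) to the robot's right.
- reagent1: small capped reagent jar, 28 mm in diameter, 52 mm high, standing between bin and mat; leave alone. Origin under its centre.
- reagent2: another such reagent jar; leave alone.
- reagent3: another such reagent jar; leave alone.
- mouse: black computer mouse, about 105 by 62 by 34 mm, between bin and mat on the robot's side; leave alone. Origin under its centre.

How it is judged (in metres and radians):
On the way, in this order (a step that is already met when the one before it is completed fails the run):
1. the gate is slid fully open while the vials still lie in the chute on its mat (value of joint gate above 0.054 m and height (world z) of chute below 0.012 m and x of vial1 in the frame of chute between -0.1 and 0.1 m and y of vial1 in the frame of chute between -0.015 and 0.015 m and z of vial1 in the frame of chute between 0 and 0.03 m and x of vial2 in the frame of chute between -0.1 and 0.1 m and y of vial2 in the frame of chute between -0.015 and 0.015 m and z of vial2 in the frame of chute between 0 and 0.03 m and x of vial3 in the frame of chute between -0.1 and 0.1 m and y of vial3 in the frame of chute between -0.015 and 0.015 m and z of vial3 in the frame of chute between 0 and 0.03 m), for 0.2 s.
2. the chute is lifted clear of its mat with all three vials in it (height (world z) of chute above 0.04 m and contact force between the fingers and chute above 1 N and x of vial1 in the frame of chute between -0.1 and 0.1 m and y of vial1 in the frame of chute between -0.015 and 0.015 m and z of vial1 in the frame of chute between 0 and 0.03 m and x of vial2 in the frame of chute between -0.1 and 0.1 m and y of vial2 in the frame of chute between -0.015 and 0.015 m and z of vial2 in the frame of chute between 0 and 0.03 m and x of vial3 in the frame of chute between -0.1 and 0.1 m and y of vial3 in the frame of chute between -0.015 and 0.015 m and z of vial3 in the frame of chute between 0 and 0.03 m), for 0.1 s.
3. all three vials are in the bin while the gripper still holds the chute clear of the mat (x of vial1 in the frame of bin between -0.065 and 0.065 m and y of vial1 in the frame of bin between -0.095 and 0.095 m and z of vial1 in the frame of bin between 0 and 0.1 m and x of vial2 in the frame of bin between -0.065 and 0.065 m and y of vial2 in the frame of bin between -0.095 and 0.095 m and z of vial2 in the frame of bin between 0 and 0.1 m and x of vial3 in the frame of bin between -0.065 and 0.065 m and y of vial3 in the frame of bin between -0.095 and 0.095 m and z of vial3 in the frame of bin between 0 and 0.1 m and height (world z) of chute above 0.04 m and contact force between the fingers and chute above 1 N), for 0.1 s.
At the end, for the whole second after the job is handed in: All three vials lie in the bin below its lid, the gate is open (at least 50 mm of its 60 mm), and the chute rests flat and upright on the mat, within 35 mm of the mat's centre and within about 17 degrees of the mat's length (either way round), at rest (x of vial1 in the frame of bin between -0.065 and 0.065 m and y of vial1 in the frame of bin between -0.095 and 0.095 m and z of vial1 in the frame of bin between 0 and 0.1 m and x of vial2 in the frame of bin between -0.065 and 0.065 m and y of vial2 in the frame of bin between -0.095 and 0.095 m and z of vial2 in the frame of bin between 0 and 0.1 m and x of vial3 in the frame of bin between -0.065 and 0.065 m and y of vial3 in the frame of bin between -0.095 and 0.095 m and z of vial3 in the frame of bin between 0 and 0.1 m and value of joint gate above 0.05 m and height (world z) of chute below 0.008 m and angle between chute's own z axis and vertical below 0.08 rad and horizontal distance between chute and mat below 0.035 m and angle between the x axis of chute and the x axis of mat, either way round below 0.3 rad and linear speed of chute below 0.02 m/s); the robot touches nothing.
It fails at once if a vial is spilled onto the bench or the mat (it lies low, outside both the bin and the chute) ((height (world z) of vial1 below 0.03 m and not (x of vial1 in the frame of bin between -0.065 and 0.065 m and y of vial1 in the frame of bin between -0.095 and 0.095 m and z of vial1 in the frame of bin between 0 and 0.1 m) and not (x of vial1 in the frame of chute between -0.1 and 0.1 m and y of vial1 in the frame of chute between -0.015 and 0.015 m and z of vial1 in the frame of chute between 0 and 0.03 m)) or (height (world z) of vial2 below 0.03 m and not (x of vial2 in the frame of bin between -0.065 and 0.065 m and y of vial2 in the frame of bin between -0.095 and 0.095 m and z of vial2 in the frame of bin between 0 and 0.1 m) and not (x of vial2 in the frame of chute between -0.1 and 0.1 m and y of vial2 in the frame of chute between -0.015 and 0.015 m and z of vial2 in the frame of chute between 0 and 0.03 m)) or (height (world z) of vial3 below 0.03 m and not (x of vial3 in the frame of bin between -0.065 and 0.065 m and y of vial3 in the frame of bin between -0.095 and 0.095 m and z of vial3 in the frame of bin between 0 and 0.1 m) and not (x of vial3 in the frame of chute between -0.1 and 0.1 m and y of vial3 in the frame of chute between -0.015 and 0.015 m and z of vial3 in the frame of chute between 0 and 0.03 m))).
It fails at once if the gripper or arm touches a vial (contact force between any of the fingers, the arm and vial1 above 0.1 N or contact force between any of the fingers, the arm and vial2 above 0.1 N or contact force between any of the fingers, the arm and vial3 above 0.1 N).
It fails at once if a reagent jar or the mouse is shifted by more than 25 mm or tipped over (distance of any of reagent1, reagent2, reagent3, mouse from where it was at the start of the episode above 0.025 m or angle between any of reagent1, reagent2, reagent3, mouse's own z axis and vertical above 0.5 rad).
It also fails if it takes over 59 s, if anything falls off the work surface, if the arm or the gripper's body presses on something with over 40 N, if the wrist force passes 120 N, or if a joint passes its speed limit or range.

## Working session

There is one attempt and no reset: what is moved stays moved. The work goes in short steps, Python scripts to look and compute and a shell command to move; the robot and the scene stay as the last step left them, time stands still between calls to the robot, and variables do not carry over. Pictures are saved under pics/ and viewed, at most 10 in all, crops included, and the job is handed in when it is done.

```bash
ls; mkdir -p pics; python3 - <<'E'
from bench import r
import cv2,numpy as np
s=r.sense();print(s['time'],s['tool_pos'],s['tcp_rot'],s['finger_gap'])
for n in("scene","top"):
    p=r.snapshot(n);cv2.imwrite(f'pics/{n}0.png',p['pixels'][:,:,::-1])
    np.savez(f'pics/{n}.npz',**{k:v for k,v in p.items()})
    print(n,[k for k in p],p['fx'],p['fy'],p['cx'],p['cy'],np.round(p['world_to_cam'],3).tolist())
E
```

```text
pics
0.0 [136.46034617 583.71185362 230.23920796] [-1.79894060e+02 -9.07290545e-03  1.66833737e+02] 85.60505275700042
scene ['pixels', 'fx', 'fy', 'cx', 'cy', 'world_to_cam'] 377.92529052365603 377.92529052365603 316.355131707863 204.70922890254334 [[-0.23, 0.973, 0.001, 131.592], [-0.685, -0.163, 0.71, 283.036], [0.692, 0.163, 0.704, -1134.732], [0.0, 0.0, 0.0, 1.0]]
top ['pixels', 'fx', 'fy', 'cx', 'cy', 'world_to_cam'] 474.5263974310576 474.5263974310576 315.1992182297246 203.86378287253174 [[0.027, -0.999, -0.017, -17.976], [0.994, 0.025, 0.102, -523.781], [-0.102, -0.019, 0.995, -1106.935], [0.0, 0.0, 0.0, 1.0]]
```

View pics/scene0.png

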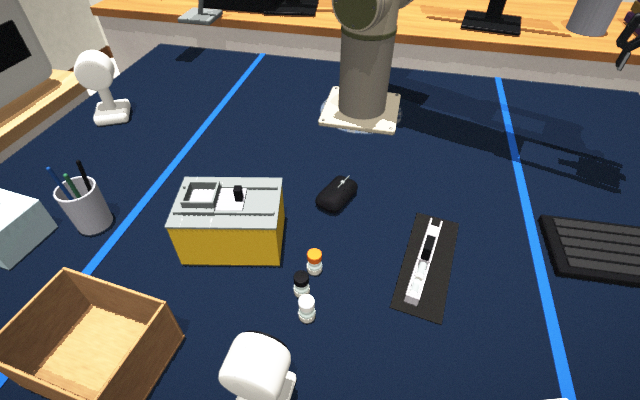

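View pics/top0.png

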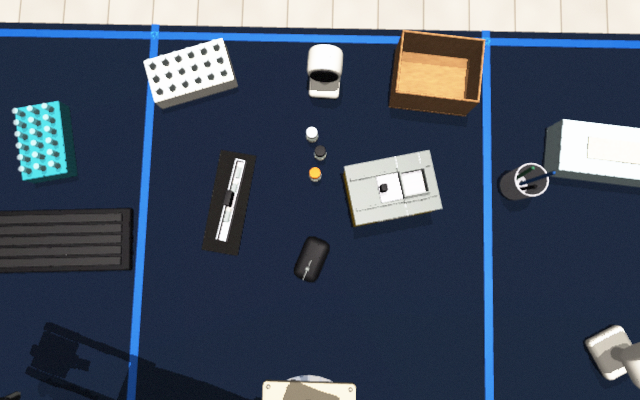

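The scene picture shows the bin with its gate tab near (238,193), the mouse at (337,193) and the jars at (300–315, 262–308). The chute is on the mat from (435,222) to (412,300), with its nose towards the robot. In the top view the chute runs from (239,160) to (221,241), and the bin spans (343–441, 151–225) with its opening near (413,184) and its tab near (384,187). I'll enlarge the middle of the top view.

```bash
python3 - <<'E'
import cv2
a=cv2.imread('pics/top0.png')[140:290,195:445]
cv2.imwrite('pics/topc.png',cv2.resize(a,None,fx=3.2,fy=3.2,interpolation=cv2.INTER_CUBIC))
E
```

```text
(no output)
```

View pics/topc.png

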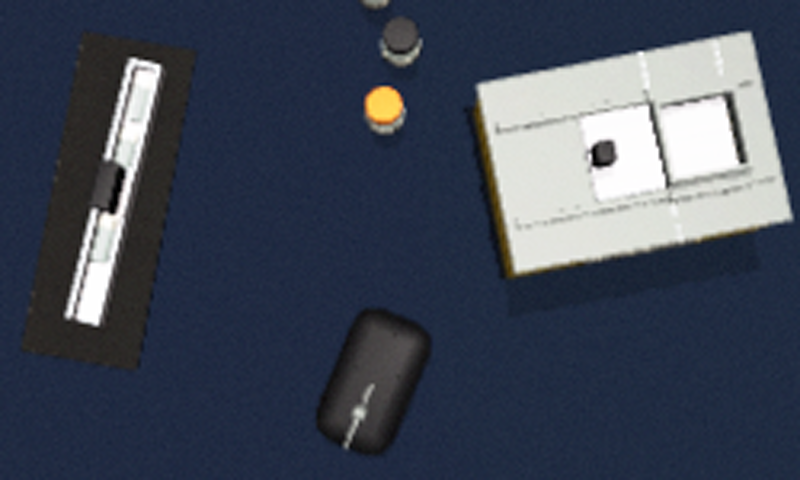

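The crop shows the bin's lid corners at (476,84), (751,32), (793,218) and (512,276), and the tab's top at (605,153). The mat's corners are (84,33), (196,49), (137,368) and (23,350). The chute runs from (144,60) to its nose at (84,322), its handle's top is near (109,187), and the three vials show in it.

```bash
cat > h.py <<'E'
import numpy as np
from scipy.spatial.transform import Rotation as R
from scipy.optimize import least_squares
P=np.load('pics/top.npz');M=P['world_to_cam'];fx,cx,cy=float(P['fx']),float(P['cx']),float(P['cy'])
def proj(X,M=M):
    c=np.atleast_2d(X)@M[:3,:3].T+M[:3,3]; return np.c_[cx+fx*c[:,0]/-c[:,2],cy+fx*-c[:,1]/-c[:,2]]
def ray(uv,z):
    d=M[:3,:3].T@np.array([(uv[0]-cx)/fx,-(uv[1]-cy)/fx,-1]);o=-M[:3,:3].T@M[:3,3]
    return o+d*(z-o[2])/d[2]
crop=lambda p:np.array([195+(p[0]+.5)/3.2-.5,140+(p[1]+.5)/3.2-.5])
def fit(L,pix,x0):
    L=np.array(L,float);pix=np.array([crop(p) for p in pix])
    def f(q):
        c,s=np.cos(q[2]),np.sin(q[2]);X=np.c_[q[0]+c*L[:,0]-s*L[:,1],q[1]+s*L[:,0]+c*L[:,1],L[:,2]]
        return (proj(X)-pix).ravel()
    o=least_squares(f,x0);return o.x[0],o.x[1],np.degrees(o.x[2]),np.sqrt(np.mean(o.fun**2))
E
python3 - <<'E'
from h import *
np.set_printoptions(precision=1,suppress=True)
b=fit([[65,95,110],[65,-95,110],[-65,-95,110],[-65,95,110]],[(476,84),(751,32),(793,218),(512,276)],[550,-150,.2]);print('bin',b)
m=fit([[125,45,3],[125,-45,3],[-125,-45,3],[-125,45,3]],[(84,33),(196,49),(137,368),(23,350)],[550,150,0]);print('mat',m)
c=fit([[-100,-12,26],[-100,12,26],[100,12,26],[100,-12,26]],[(127,57),(162,62),(102,327),(65,318)],[550,150,3.1]);print('chute',c)
print('handle top',ray(crop((109,187)),64),'tab top',ray(crop((604,153)),143))
B=lambda x,y:np.array([b[0],b[1]])+np.array([[np.cos(t:=np.radians(b[2])),-np.sin(t)],[np.sin(t),np.cos(t)]])@[x,y]
print('mouth',B(0,-45),'tab shut',B(0,17),'tab open',B(0,77))
for n,p,z in(('r1',(384,103),52),('r2',(401,34),52),('r3',(374,-10),52),('mouse',(374,380),30)):print(n,ray(crop(p),z))
E
```

```text
bin (np.float64(557.0938366629824), np.float64(-175.8159177191191), np.float64(12.527792256992097), np.float64(1.2504608438311446))
mat (np.float64(526.6598022354183), np.float64(207.11900063047852), np.float64(-7.957146579252989), np.float64(0.45753126005360456))
chute (np.float64(530.659144628389), np.float64(199.72396425602443), np.float64(169.53421665174523), np.float64(0.7226921633624591))
handle top [528.6 196.   64. ] tab top [ 551.2 -151.8  143. ]
mouth [ 566.9 -219.7] tab shut [ 553.4 -159.2] tab open [ 540.4 -100.6]
r1 [597.1  -1.4  52. ]
r2 [649.  -12.5  52. ]
r3 [681.6   8.4  52. ]
mouse [394.5   0.9  30. ]
```

```bash
python3 -m jog '[[0,0,8.1,0,0,0,-1],[0,0,8.1,0,0,0,-1],[0,0,8.1,0,0,0,-1],[0,0,8.1,0,0,0,-1],[0,0,8.1,0,0,0,-1]]'
python3 -m jog '[[0,0,8.1,0,0,0,-1],[0,0,8.1,0,0,0,-1],[0,0,8.1,0,0,0,-1],[0,0,0,-20,6,0,-1],[0,0,0,-40,12,0,-1]]'
```

```text
time: 0.6
tool_pos: [136.5, 583.9, 230.7]
tcp_rot: [-179.9, 0.0, 126.0]
ft_force: [0.6, 0.2, 1.5]
finger_gap: 85.4
grip_force: 0.0
time: 1.1
tool_pos: [165.9, 529.6, 230.5]
tcp_rot: [-179.9, 0.0, 102.2]
ft_force: [0.8, -1.3, 1.0]
finger_gap: 85.4
grip_force: 0.0
```

```bash
python3 -m jog '[[0,0,0,-45,14,0,-1],[0,0,0,-45,14,0,-1],[0,0,0,-45,14,0,-1],[0,0,0,-45,14,0,-1],[0,0,0,-45,14,0,-1]]' >/dev/null
python3 -m jog '[[0,0,0,-45,14,0,-1],[0,0,0,-45,14,0,-1],[0,0,0,-45,14,0,-1],[0,0,0,-45,14,0,-1],[0,0,0,-45,14,0,-1]]'
python3 -m jog '[[0,0,0,-45,14,0,-1],[0,0,0,-45,14,0,-1],[0,0,0,-45,14,0,-1],[0,0,0,-30,8,0,-1],[0,0,0,0,0,0,-1]]'
```

```text
time: 2.1
tool_pos: [397.9, 116.5, 231.2]
tcp_rot: [180.0, -0.0, 102.0]
ft_force: [1.2, 0.7, 0.8]
finger_gap: 85.5
grip_force: 0.0
time: 2.6
tool_pos: [481.5, -36.0, 230.6]
tcp_rot: [-179.9, 0.0, 101.8]
ft_force: [-0.6, 0.1, -0.2]
finger_gap: 85.7
grip_force: 0.0
```

```bash
python3 -m jog '[[0,0,0,-40,14,-10,-1],[0,0,0,-40,14,-10,-1],[0,0,0,-15,5,-10,-1],[0,0,0,0,0,0,-1]]'
cat > wr.py <<'E'
import sys,cv2,numpy as np
from bench import r
from scipy.spatial.transform import Rotation as R
def grab(n):
    s=r.sense();p=r.snapshot('wrist');cv2.imwrite(f'pics/{n}.png',p['pixels'][:,:,::-1])
    T=np.eye(4);T[:3,:3]=R.from_euler('xyz',s['tcp_rot'],degrees=True).as_matrix();T[:3,3]=s['tool_pos']
    np.savez(f'pics/{n}.npz',W=T@p['hand_eye'],K=[p['fx'],p['fy'],p['cx'],p['cy']]);print(s['tool_pos'],s['tcp_rot'],[k for k in p])
def wray(n,uv,z):
    d=np.load(f'pics/{n}.npz');W=d['W'];k=d['K']
    v=W[:3,:3]@[(uv[0]-k[2])/k[0],-(uv[1]-k[3])/k[1],-1];o=W[:3,3];return np.round(o+v*(z-o[2])/v[2],1)
if __name__=='__main__':grab(sys.argv[1])
E
python3 wr.py w1
```

```text
time: 3.0
tool_pos: [533.8, -120.0, 262.2]
tcp_rot: [179.9, 0.0, 101.9]
ft_force: [0.2, 0.7, 1.2]
finger_gap: 85.6
grip_force: 0.0
[ 533.81326792 -120.04352492  262.20213414] [1.79937645e+02 4.74736339e-02 1.01924448e+02] ['pixels', 'fx', 'fy', 'cx', 'cy', 'hand_eye']
```

View pics/w1.png

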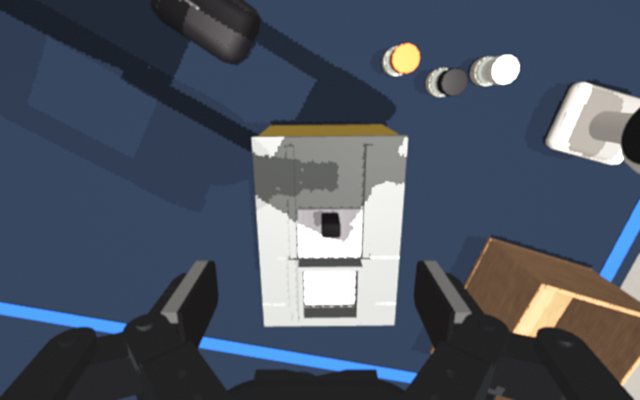

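In the wrist picture the lid's corners are at (252,137), (408,137), (396,326) and (264,327). The tab is at about (330,224) and the collar spans (299–363, 259–317), so the gripper is well aligned with the bin.

```bash
python3 - <<'E'
from wr import *
import numpy as np
c=[wray('w1',p,110) for p in((252,137),(408,137),(396,326),(264,327))];print(c)
print('centre',np.mean(c,0),'ang long',[np.degrees(np.arctan2(*(a-b)[1::-1][[0,1]])) for a,b in((c[0],c[3]),(c[1],c[2]))], [np.linalg.norm(c[i]-c[(i+1)%4]) for i in range(4)])
print('tabtop',wray('w1',(331,216),143),'tab mid',wray('w1',(330,225),130),'mouth',wray('w1',(330,288),133),'cam',np.load('pics/w1.npz')['W'][:3,3])
E
```

```text
[array([473.9, -94.9, 110. ]), array([604.3, -67.3, 110. ]), array([ 648.2, -256. ,  110. ]), array([ 515.4, -285.2,  110. ])]
centre [ 560.45 -175.85  110.  ] ang long [np.float64(102.30226768871682), np.float64(103.09658224669826)] [np.float64(133.28885924937612), np.float64(193.7392577667211), np.float64(135.97235013045858), np.float64(194.77253399799469)]
tabtop [ 551.6 -139.3  143. ] tab mid [ 554.3 -152.4  130. ] mouth [ 567.5 -211.7  133. ] cam [517.76725108 -43.04183485 403.54492869]
```

```bash
python3 -m jog '[[0,0,-0.5,-18,7,0,-1],[0,0,0,-18,7,20,-1],[0,0,0,0,0,40,-1],[0,0,0,0,0,40,-1],[0,0,0,0,0,0,-1]]'
python3 -m jog '[[0,0,0,0,0,28,-0.2],[0,0,0,0,0,12,0],[0,0,0,0,0,0,0.5],[0,0,0,0,0,0,0.7],[0,0,0,0,0,0,1]]' 30
python3 -m jog '[[0,0,0,0,0,0,1],[0,0,0,0,0,0,1],[0,0,0,0,0,0,1]]'
```

```text
time: 3.55
tool_pos: [549.2, -147.6, 153.8]
tcp_rot: [-179.4, -0.4, 102.6]
ft_force: [-1.1, 1.4, -1.5]
finger_gap: 85.5
grip_force: 0.0
time: 4.05
tool_pos: [553.5, -151.2, 123.1]
tcp_rot: [-179.9, 0.0, 102.5]
ft_force: [-9.6, 0.3, 16.9]
finger_gap: 15.3
grip_force: 34.2
time: 4.35
tool_pos: [553.6, -151.2, 123.3]
tcp_rot: [-179.9, 0.0, 102.5]
ft_force: [-10.5, 0.1, 7.2]
finger_gap: 15.4
grip_force: 32.7
```

```bash
python3 -m jog '[[0,0,0,3,-1,0,1],[0,0,0,7,-0.5,0,1],[0,0,0,8,0,0,1],[0,0,0,8,0,0,1],[0,0,0,8,0,0,1]]' 40
python3 -m jog '[[0,0,0,8,0,0,1],[0,0,0,8,0,0,1],[0,0,0,3,0,0,1],[0,0,0,0,0,0,1]]'
```

```text
time: 4.85
tool_pos: [546.1, -118.0, 123.4]
tcp_rot: [179.9, 0.1, 102.5]
ft_force: [-5.1, -4.2, 8.7]
finger_gap: 15.1
grip_force: 41.2
time: 5.25
tool_pos: [541.8, -98.7, 123.3]
tcp_rot: [179.9, 0.1, 102.6]
ft_force: [-4.1, -0.1, 9.5]
finger_gap: 14.7
grip_force: 41.4
```

```bash
python3 -m jog '[[0,0,0,3,0,0,1],[0,0,0,3,0,0,1],[0,0,0,0,0,0,1]]'
python3 -m jog '[[0,0,0,3,0,0,1],[0,0,0,3,0,0,1],[0,0,0,0,0,0,1]]'
```

```text
time: 5.55
tool_pos: [541.8, -98.5, 123.4]
tcp_rot: [179.8, 0.6, 102.5]
ft_force: [2.9, -26.7, -1.0]
finger_gap: 15.3
grip_force: 40.0
time: 5.85
tool_pos: [540.7, -94.1, 123.4]
tcp_rot: [179.8, 0.7, 102.4]
ft_force: [5.4, -32.8, -3.1]
finger_gap: 15.4
grip_force: 39.1
```

```bash
python3 -m jog '[[0,0,0,-4,0,0,1],[0,0,0,0,0,0,0],[0,0,0,0,0,0,-0.5],[0,0,0,0,0,-15,-1],[0,0,0,0,0,-40,-1]]'
python3 -m jog '[[0,0,0,10,0,-40,-1],[0,0,0,40,0,-30,-1],[0,0,0,0,0,0,-1]]'; python3 wr.py w2
```

```text
time: 6.35
tool_pos: [536.6, -90.0, 173.2]
tcp_rot: [-179.6, -0.2, 102.6]
ft_force: [0.3, -0.8, 0.4]
finger_gap: 72.3
grip_force: 0.0
time: 6.65
tool_pos: [530.9, -39.4, 253.6]
tcp_rot: [179.4, 0.1, 102.7]
ft_force: [1.2, -0.6, 1.6]
finger_gap: 85.4
grip_force: 0.0
[530.88783643 -39.37715898 253.61243038] [1.79442310e+02 1.02972480e-01 1.02718004e+02] ['pixels', 'fx', 'fy', 'cx', 'cy', 'hand_eye']
```

View pics/w2.png

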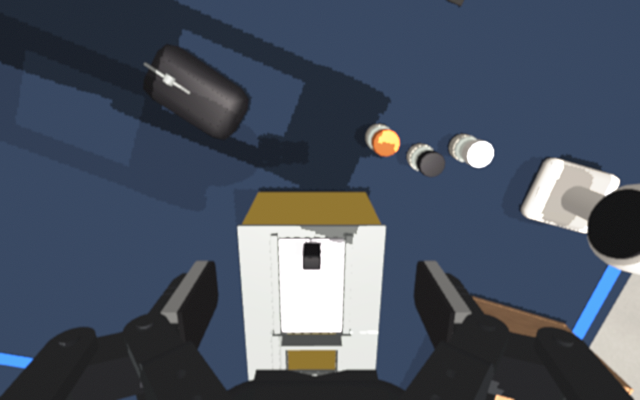

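The opening now shows yellow inside at (311,360) and the gate's tab is at (312,257) by the +y end, so the gate is open. Next I'll go to the chute.

```bash
python3 -m jog '[[0,0,-8.36,40,8,0,-1],[0,0,-8.36,40,14,0,-1],[0,0,-8.36,35,22,0,-1],[0,0,-8.36,30,28,0,-1],[0,0,-8.36,20,30,0,-1]]'
python3 -m jog '[[0,0,-8.36,0,10,0,-1],[0,0,-8.36,0,10,0,-1],[0,0,-8.36,0,10,0,-1],[0,0,0,0,0,0,-1]]'
```

```text
time: 7.2
tool_pos: [538.3, 159.6, 245.3]
tcp_rot: [-179.9, -0.1, 144.7]
ft_force: [-0.2, -0.9, 0.2]
finger_gap: 85.2
grip_force: 0.0
time: 7.6
tool_pos: [552.3, 185.0, 245.0]
tcp_rot: [-180.0, -0.1, 169.6]
ft_force: [-0.4, -0.3, -0.5]
finger_gap: 85.3
grip_force: 0.0
```

```bash
python3 -m jog '[[0,0,0,13,4,0,-1],[0,0,0,12,5,0,-1],[0,0,0,0,0,0,-1]]'; python3 wr.py w3
```

```text
time: 7.9
tool_pos: [528.1, 198.6, 246.3]
tcp_rot: [180.0, -0.0, 169.4]
ft_force: [0.8, -0.0, -0.4]
finger_gap: 85.0
grip_force: 0.0
[528.10714392 198.59916748 246.32030022] [ 1.79989579e+02 -3.66684616e-02  1.69352151e+02] ['pixels', 'fx', 'fy', 'cx', 'cy', 'hand_eye']
```

View pics/w3.png

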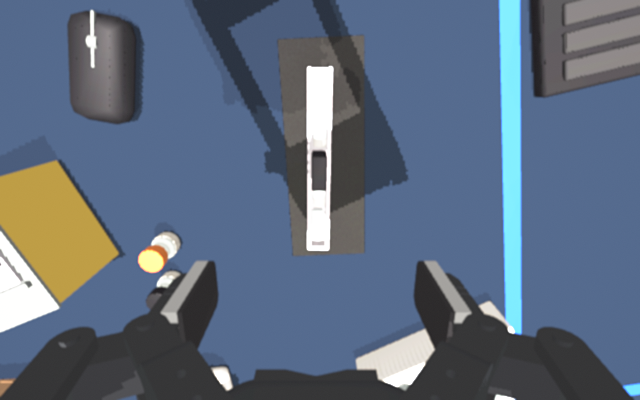

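The chute is upright in the wrist picture: nose corners at (307,68) and (333,68), tail corners at (307,249) and (329,249), and the handle's top around (319,153–185). The mat's corners are (278,40), (364,36), (364,253) and (293,255).

```bash
python3 - <<'E'
from wr import *
c=[wray('w3',p,26) for p in((307,68),(333,68),(329,249),(307,249))]
n=(c[0]+c[1])/2;t=(c[2]+c[3])/2;print(n,t,(n+t)/2,np.linalg.norm(n-t),np.degrees(np.arctan2(*(n-t)[1::-1])))
m=[wray('w3',p,3) for p in((278,40),(364,36),(364,253),(293,255))];a=(m[0]+m[1])/2;b=(m[2]+m[3])/2
print('mat',np.mean(m,0),np.degrees(np.arctan2(*(a-b)[1::-1])))
print([wray('w3',(319,v),64) for v in(153,178,190)])
E
```

```text
[435.15 220.15  26.  ] [629.9 182.1  26. ] [532.525 201.125  26.   ] 198.43226804126388 168.94488992944542
mat [528.2 209.3   3. ] 171.85678048043377
[array([511.5, 204.7,  64. ]), array([535.7, 200.3,  64. ]), array([547.8, 198. ,  64. ])]
```

```bash
python3 -m jog '[[0,0,0,-3.6,2.5,40,-1],[0,0,0,0,0,45,-1],[0,0,0,0,0,45,-1],[0,0,0,0,0,40,-0.8],[0,0,0,0,0,25,-0.5]]'
python3 -m jog '[[0,0,0,0,0,17,0],[0,0,0,0,0,0,0.3],[0,0,0,0,0,0,0.5],[0,0,0,0,0,0,0.6],[0,0,0,0,0,0,0.7]]' 30
python3 -m jog '[[0,0,0,0,0,0,0.8],[0,0,0,0,0,0,1],[0,0,0,0,0,0,1]]' 30
```

```text
time: 8.45
tool_pos: [531.7, 198.8, 47.7]
tcp_rot: [-179.9, -0.2, 169.3]
ft_force: [-0.0, 0.3, 0.0]
finger_gap: 64.6
grip_force: 0.0
time: 8.95
tool_pos: [535.2, 200.0, 36.2]
tcp_rot: [179.9, 0.2, 169.4]
ft_force: [-0.4, 0.5, 3.4]
finger_gap: 15.3
grip_force: 33.3
time: 9.25
tool_pos: [535.2, 200.1, 36.2]
tcp_rot: [179.9, 0.2, 169.4]
ft_force: [-0.3, -0.1, 6.7]
finger_gap: 15.6
grip_force: 33.8
```

```bash
python3 -m jog '[[0,0,0,0,0,0,1],[0,0,0,0,0,-5,1],[0,0,0,0,0,-10,1],[0,1,0,0,0,-20,1],[0,2,0,0,0,-25,1]]' 60
python3 -m jog '[[0,2,0,0,0,-25,1],[0,0,0,0,0,-30,1],[0,0,0,0,0,-30,1],[0,0,0,0,0,-20,1],[0,0,0,0,0,0,1]]'
```

```text
time: 9.75
tool_pos: [532.6, 199.5, 94.2]
tcp_rot: [-179.9, -3.2, 169.4]
ft_force: [1.5, 0.2, -1.1]
finger_gap: 15.2
grip_force: 58.6
time: 10.25
tool_pos: [544.6, 198.5, 203.5]
tcp_rot: [179.8, -4.6, 169.4]
ft_force: [-0.1, -0.0, -1.3]
finger_gap: 14.7
grip_force: 58.6
```

```bash
cat > plan.py <<'E'
import sys,numpy as np
from scipy.spatial.transform import Rotation as R
from bench import r
np.set_printoptions(precision=1,suppress=True)
mouth=np.array([568.5,-219]);yaw=192.4
def pose(theta,nose):  # theta: nose-down deg
    A=R.from_euler('xyz',[180,theta,yaw],degrees=True);return A,nose-A.apply([103,0,30])
def delta(A0,p0,A1,p1):
    return np.round((A0.inv()*A1).as_rotvec(degrees=True),2),np.round(A0.inv().apply(p1-p0),1)
def cur():
    s=r.sense();return R.from_euler('xyz',s['tcp_rot'],degrees=True),np.array(s['tool_pos']),s
def nose(inset,z):return np.array([*(mouth+inset*np.array([np.cos(np.radians(yaw-180)),np.sin(np.radians(yaw-180))])),z])
E
python3 - <<'E'
from plan import *
A,p,s=cur();print(s['joint_pos'])
print('nose now',p+A.apply([103,0,30]))
for th,z in((-4.6,190),(-4.6,165),(38,140)):
    B,q=pose(th,nose(14,z));print(th,z,q,delta(A,p,B,q))
E
```

```text
[ 13.7   9.   86.6   2.1  88.5 -65.9]
nose now [441.3 217.9 181.9]
-4.6 190 [ 684.8 -193.4  211.6] (array([  2. ,   0. , -22.9]), array([-208.5, -359.5,  -26.1]))
-4.6 165 [ 684.8 -193.4  186.6] (array([  2. ,   0. , -22.9]), array([-210.5, -359.6,   -1.1]))
38 140 [ 643.4 -202.5  227.1] (array([ -6.6, -42. , -22.6]), array([-168.3, -376. ,  -38.3]))
```

```bash
python3 -m jog '[[0,0,0,-2,-4,-10,1],[0,0,0,-4,-8,-15,1],[0,0,0,-7,-14,0,1],[0,0,0,-10,-18,0,1],[0,0,0,-10,-18,0,1]]'
python3 -m jog '[[0,0,0,-10,-18,0,1],[0,0,0,-10,-18,0,1],[0,0,0,-10,-18,0,1],[0,0,0,-10,-18,0,1],[0,0,0,-10,-18,0,1]]'
python3 -m jog '[[0,0,0,-10,-18,0,1],[0,0,0,-10,-18,0,1],[0,0,0,-10,-18,0,1],[0,0,0,-10,-18,0,1],[0,0,0,-10,-18,0,1]]'
python3 -m jog '[[0,0,0,-10,-18,0,1],[0,0,0,-10,-18,0,1],[0,0,0,-8,-16,0,1],[0,0,0,-5,-10,0,1],[0,0,0,0,0,0,1]]'
```

```text
time: 10.75
tool_pos: [565.6, 128.9, 220.4]
tcp_rot: [-180.0, -5.0, 169.4]
ft_force: [0.3, -0.4, -1.7]
finger_gap: 14.8
grip_force: 58.6
time: 11.25
tool_pos: [597.7, 30.8, 215.7]
tcp_rot: [-180.0, -5.1, 169.4]
ft_force: [0.2, -0.4, -1.5]
finger_gap: 15.1
grip_force: 58.6
time: 11.75
tool_pos: [630.7, -66.3, 212.0]
tcp_rot: [-180.0, -5.0, 169.4]
ft_force: [-0.1, 0.5, -1.9]
finger_gap: 15.1
grip_force: 58.6
time: 12.25
tool_pos: [651.4, -133.2, 209.0]
tcp_rot: [-180.0, -5.0, 169.3]
ft_force: [0.5, 0.9, -1.9]
finger_gap: 15.1
grip_force: 58.6
```

```bash
python3 - <<'E'
from plan import *
A,p,s=cur();print(s['joint_pos'],'nose now',p+A.apply([103,0,30]))
B,q=pose(-4.6,nose(14,190));print(q,delta(A,p,B,q))
E
```

```text
[-15.7  23.1  69.4  -0.5  92.5 -95. ] nose now [ 547.9 -113.7  188.1]
[ 684.8 -193.4  211.6] (array([  1.9,  -0.4, -23. ]), array([-43.6, -53. ,  -6.5]))
```

```bash
python3 -m jog '[[0.2,0,-2.3,-4,-5,-1,1],[0.2,0,-2.3,-5,-5,-1,1],[0.2,0,-2.3,-6,-5,-1,1],[0.2,0,-2.3,-6,-5,-1,1],[0.2,0,-2.3,-6,-4,-1,1]]'
python3 -m jog '[[0.2,0,-2.3,-6,-4,-1,1],[0.2,0,-2.3,-6,-3,-1,1],[0.2,0,-2.3,-5,-3,-1,1],[0.2,0,-2.3,-3,-2,0,1],[0.2,0,-2.3,0,0,0,1]]'
python3 -m jog '[[0,0,0,0,0,0,1]]'
python3 - <<'E'
from plan import *
A,p,s=cur();print('nose now',p+A.apply([103,0,30]))
B,q=pose(-4.6,nose(14,190));print(q,delta(A,p,B,q))
import cv2
cv2.imwrite('pics/s2.png',r.snapshot('scene')['pixels'][100:330,130:480,::-1])
a=cv2.imread('pics/s2.png');cv2.imwrite('pics/s2.png',cv2.resize(a,None,fx=2.2,fy=2.2))
E
```

```text
time: 12.75
tool_pos: [676.0, -157.2, 212.2]
tcp_rot: [180.0, -5.0, -178.9]
ft_force: [-0.2, -0.2, -1.5]
finger_gap: 14.8
grip_force: 58.6
time: 13.25
tool_pos: [697.0, -167.6, 213.2]
tcp_rot: [180.0, -5.0, -167.3]
ft_force: [0.1, 0.3, -1.5]
finger_gap: 14.8
grip_force: 58.6
time: 13.35
tool_pos: [696.8, -167.4, 213.3]
tcp_rot: [180.0, -5.0, -167.4]
ft_force: [-0.1, 0.1, -2.3]
finger_gap: 14.8
grip_force: 58.6
nose now [ 594.1 -190.4  192.3]
[ 684.8 -193.4  211.6] (array([ 0. , -0.4,  0.2]), array([ 17.2, -22.7,   3.1]))
```

View pics/s2.png

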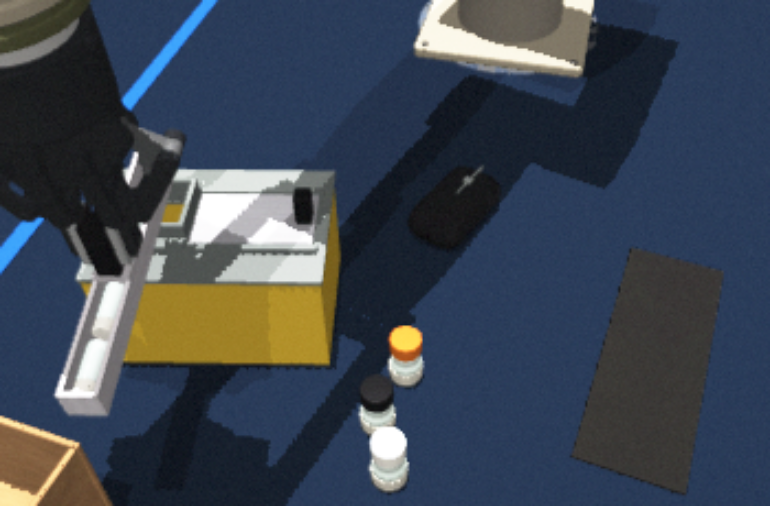

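The chute is held over the bin with vials in it at about (95,365) and (108,308). The opening shows yellow near (175,212), and the chute points at it, still about 30 mm to the side.

```bash
python3 -m jog '[[0,0,0,2,-4,0,1],[0,0,0,5,-7,0,1],[0,0,0,5,-7,0,1],[0,0,0,3,-4,0,1],[0,0,0,1,-1,0,1]]'
python3 - <<'E'
from plan import *
A,p,s=cur();print('nose now',p+A.apply([103,0,30]))
for th,z,n in((-4.6,190,1),(10,150,10),(10,141,5),(24,140,10),(38,140,5)):
    B,q=pose(th,nose(14,z));d=delta(A,p,B,q);print(th,n,d[0]/n,d[1]/n,'tot',d);A,p=B,q
E
```

```text
time: 13.9
tool_pos: [685.7, -195.8, 214.8]
tcp_rot: [-180.0, -5.0, -167.6]
ft_force: [0.3, 1.0, -0.8]
finger_gap: 15.2
grip_force: 58.6
nose now [ 582.9 -218.4  193.9]
-4.6 1 [-0.  -0.4  0. ] [0.1 2.5 3.2] tot (array([-0. , -0.4,  0. ]), array([0.1, 2.5, 3.2]))
10 10 [ 0.  -1.5 -0. ] [ 0.8 -0.   1.5] tot (array([  0. , -14.6,  -0. ]), array([ 7.7, -0. , 14.9]))
10 5 [0. 0. 0.] [ 0.3 -0.   1.8] tot (array([0., 0., 0.]), array([ 1.6, -0. ,  8.9]))
24 10 [-0.  -1.4 -0. ] [ 1.1 -0.  -2.3] tot (array([ -0., -14.,  -0.]), array([ 10.5,  -0. , -23. ]))
38 5 [ 0.  -2.8 -0. ] [ 2.1  0.  -4.8] tot (array([  0., -14.,  -0.]), array([ 10.3,   0. , -24. ]))
```

```bash
python3 -m jog '[[0,-1.5,0,0.5,1,1.8,1],[0,-1.5,0,0.5,0.5,1.8,1],[0,-1.5,0,0.5,0.5,1.8,1],[0,-1.5,0,0.5,0.5,1.8,1],[0,-1.5,0,0.5,0,1.8,1]]'
python3 -m jog '[[0,-1.5,0,0.5,0,1.8,1],[0,-1.5,0,0.5,0,1.8,1],[0,-1.5,0,0.5,0,1.8,1],[0,-1.5,0,0.5,0,1.8,1],[0,-1.5,0,0.5,0,1.8,1]]'
python3 - <<'E'
from plan import *
A,p,s=cur();print('nose now',p+A.apply([103,0,30]))
for th,z,n in((10,143,5),(24,140,10),(38,140,5)):
    B,q=pose(th,nose(14,z));d=delta(A,p,B,q);print(th,n,d[0]/n,d[1]/n,'tot',d);A,p=B,q
E
```

```text
time: 14.4
tool_pos: [682.8, -192.6, 205.8]
tcp_rot: [180.0, 2.6, -167.5]
ft_force: [0.7, 0.4, -1.8]
finger_gap: 15.1
grip_force: 58.6
time: 14.9
tool_pos: [681.1, -193.0, 196.6]
tcp_rot: [180.0, 10.1, -167.5]
ft_force: [0.1, 0.1, -1.5]
finger_gap: 15.2
grip_force: 58.6
nose now [ 587.2 -213.8  149.1]
10 5 [0. 0. 0.] [ 1.3 -0.2  1. ] tot (array([0. , 0.1, 0.1]), array([ 6.4, -1.2,  5.2]))
24 10 [-0.  -1.4 -0. ] [ 1.1 -0.  -2.1] tot (array([ -0., -14.,  -0.]), array([ 10.8,  -0. , -21.1]))
38 5 [ 0.  -2.8 -0. ] [ 2.1  0.  -4.8] tot (array([  0., -14.,  -0.]), array([ 10.3,   0. , -24. ]))
```

```bash
python3 -m jog '[[0,0,0,1,-0.3,1,1],[0,0,0,1.5,-0.3,1,1],[0,0,0,1.5,-0.3,1,1],[0,0,0,1.5,-0.3,1,1],[0,0,0,1,0,1,1]]'; python3 wr.py w4
```

```text
time: 15.4
tool_pos: [676.1, -195.4, 190.4]
tcp_rot: [180.0, 10.0, -167.5]
ft_force: [0.1, -0.5, -2.1]
finger_gap: 15.4
grip_force: 58.6
[ 676.13021593 -195.39860264  190.3713765 ] [ 179.98745844    9.98676968 -167.49671329] ['pixels', 'fx', 'fy', 'cx', 'cy', 'hand_eye']
```

View pics/w4.png

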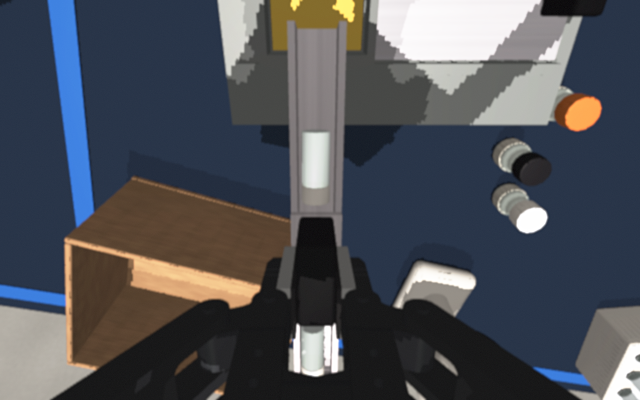

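The wrist picture shows the nose at (317,25), centred over the opening (collar walls at x = 272 and 365) and past its near wall. One vial shows ahead of the handle at (316,160). Now tilt.

```bash
for i in 1; do python3 -m jog '[[0,-1.4,0,0.7,0,-2.4,1],[0,-1.4,0,0.7,0,-2.4,1],[0,-1.4,0,0.7,0,-2.4,1],[0,-1.4,0,0.7,0,-2.4,1],[0,-1.4,0,0.7,0,-2.4,1]]'; done
python3 -m jog '[[0,-1.4,0,0.7,0,-2.4,1],[0,-1.4,0,0.7,0,-2.4,1],[0,-1.4,0,0.7,0,-2.4,1],[0,-1.4,0,0.7,0,-2.4,1],[0,-1.4,0,0.7,0,-2.4,1]]'
python3 - <<'E'
from plan import *
A,p,s=cur();print('nose now',p+A.apply([103,0,30]))
E
```

```text
time: 15.95
tool_pos: [670.0, -196.9, 201.9]
tcp_rot: [-180.0, 17.1, -167.5]
ft_force: [-0.4, -0.1, -1.3]
finger_gap: 15.0
grip_force: 58.7
time: 16.45
tool_pos: [662.9, -198.3, 211.7]
tcp_rot: [180.0, 24.1, -167.5]
ft_force: [-1.1, -0.7, -1.0]
finger_gap: 15.0
grip_force: 58.6
nose now [ 583.  -216.   142.2]
```

```bash
python3 -m jog '[[0,-2,0,1,0,-3.6,1],[0,-2,0,1,0,-3.6,1],[0,-2,0,1,0,-3.6,1],[0,-2,0,1,0,-3.6,1],[0,-2,0,1,0,-3.6,1]]'
python3 -m jog '[[0,-2,0,1,0,-3.6,1],[0,-2,0,1,0,-3.6,1],[0,-1,0,0.5,0,-1.8,1],[0,0,0,0,0,0,1],[0,0,0,0,0,0,1]]'
python3 -m jog '[[0,0,0,0,0,0,1],[0,0,0,0,0,0,1],[0,0,0,0,0,0,1],[0,0,0,0,0,0,1],[0,0,0,0,0,0,1]]'
python3 - <<'E'
from plan import *
A,p,s=cur();print('nose now',p+A.apply([103,0,30]))
E
python3 wr.py w5
```

```text
time: 16.95
tool_pos: [650.3, -201.2, 225.4]
tcp_rot: [-180.0, 34.1, -167.5]
ft_force: [0.1, 0.5, -1.3]
finger_gap: 15.2
grip_force: 58.7
time: 17.45
tool_pos: [645.3, -199.8, 233.6]
tcp_rot: [-179.9, 38.7, -167.7]
ft_force: [-0.2, 0.1, -1.0]
finger_gap: 15.3
grip_force: 58.7
time: 17.95
tool_pos: [645.1, -199.8, 233.0]
tcp_rot: [180.0, 38.7, -167.8]
ft_force: [-0.4, -0.8, -1.3]
finger_gap: 14.8
grip_force: 58.7
nose now [ 584.8 -212.8  145.3]
[ 645.13432644 -199.81686925  233.03571781] [ 179.98955773   38.65648142 -167.84341821] ['pixels', 'fx', 'fy', 'cx', 'cy', 'hand_eye']
```

View pics/w5.png

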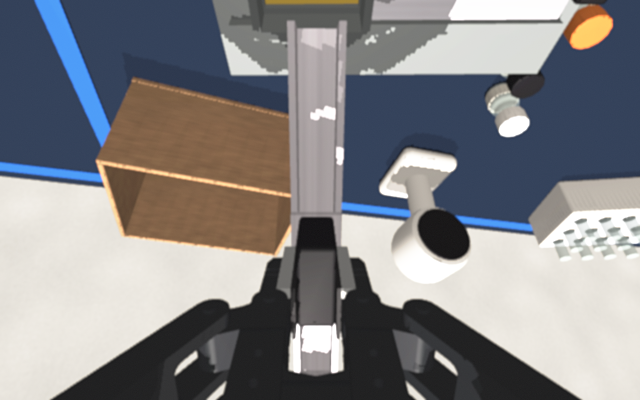

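The chute is empty ahead of the handle; there's a glint behind it at (316,338). I'll tip it a little more, then check from the fixed cameras in one montage.

```bash
python3 -m jog '[[0,-2,0,1.2,0,-3.4,1],[0,-2,0,1.2,0,-3.4,1],[0,-1,0,0.5,0,-1.8,1],[0,0,0,0,0,0,1],[0,0,0,0,0,0,1]]'
python3 -m jog '[[0,0,0,0,0,0,1],[0,0,0,0,0,0,1],[0,0,0,0,0,0,1]]'
python3 - <<'E'
from plan import *
import cv2
A,p,s=cur();print('nose now',p+A.apply([103,0,30]))
f=lambda a,y,x:cv2.resize(a[y:y+130,x:x+170,::-1],(390,298),interpolation=cv2.INTER_CUBIC)
a=r.snapshot('scene')['pixels'];b=r.snapshot('top')['pixels'];w=r.snapshot('wrist')['pixels']
cv2.imwrite('pics/m1.png',np.vstack([np.hstack([f(a,160,140),f(b,110,300)]),np.hstack([f(w,0,230),f(w,230,230)])]))
E
```

```text
time: 18.5
tool_pos: [644.8, -188.2, 248.7]
tcp_rot: [-180.0, 42.1, -169.4]
ft_force: [0.6, -0.3, -1.5]
finger_gap: 15.0
grip_force: 58.7
time: 18.8
tool_pos: [644.9, -188.4, 248.3]
tcp_rot: [180.0, 42.1, -169.5]
ft_force: [-0.1, 0.1, -0.1]
finger_gap: 14.6
grip_force: 58.7
nose now [ 589.5 -198.6  157. ]
```

View pics/m1.png

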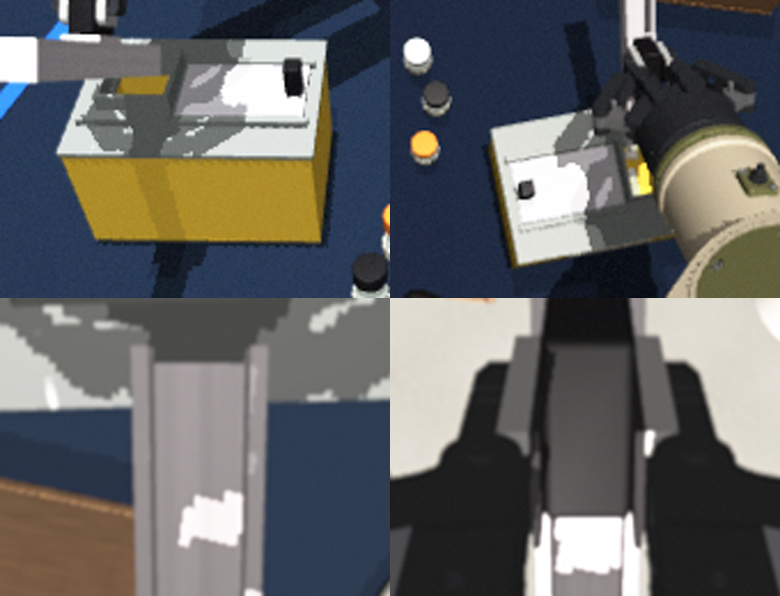

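The montage shows the chute empty apart from sunlit patches on its floor, the gate still open, and no vial on the lid or bench. Now back out and carry the chute back.

```bash
python3 -m jog '[[0,5,0,-4,0,-10,1],[0,7,0,-4,0,0,1],[0,8,0,-4,0,0,1],[0,8,0,-4,0,0,1],[0,8,0,-4,0,0,1]]'
python3 -m jog '[[0,6,0,-4,0,0,1],[0,0,0,0,0,-10,1],[0,0,0,0,0,-10,1],[0,0,0,0,0,0,1]]'
python3 - <<'E'
from plan import *
A,p,s=cur();print(s['joint_pos'],'nose now',p+A.apply([103,0,30]))
B=R.from_euler('xyz',[180,0,170.5],degrees=True);print(delta(A,p,B,np.array([530,204,200])))
E
```

```text
time: 19.45
tool_pos: [655.9, -186.9, 267.6]
tcp_rot: [-179.9, 5.9, -169.5]
ft_force: [0.1, -1.0, -0.9]
finger_gap: 15.0
grip_force: 58.7
time: 19.85
tool_pos: [659.8, -186.3, 289.4]
tcp_rot: [-179.9, 0.4, -169.5]
ft_force: [-0.0, 0.3, 0.1]
finger_gap: 14.9
grip_force: 58.7
[ -20.1   19.7   65.1    0.1   94.8 -120.6] nose now [ 558.8 -205.1  258.6]
(array([-0. ,  0.4, 20. ]), array([ 57. , 407.6,  88.2]))
```

```bash
python3 -m jog '[[0,0,1,2,15,0,1],[0,0,2,4,25,0,1],[0,0,2,4,32,0,1],[0,0,2,0,33,0,1],[0,0,2,0,33,0,1]]'
python3 -m jog '[[0,0,2,0,34,0,1],[0,0,2,0,34,0,1],[0,0,2,0,34,0,1],[0,0,2,0,34,0,1],[0,0,2,0,34,0,1]]'
python3 -m jog '[[0,0,0,0,33,5,1],[0,0,0,0,28,10,1],[0,0,0,0,20,10,1],[0,0,0,0,10,10,1],[0,0,0,0,0,0,1]]'
python3 - <<'E'
from plan import *
A,p,s=cur()
B=R.from_euler('xyz',[180,0,171],degrees=True);print(delta(A,p,B,np.array([531.5,204.5,60])))
E
```

```text
time: 20.35
tool_pos: [632.0, -50.1, 288.1]
tcp_rot: [180.0, 0.4, -178.6]
ft_force: [1.0, 0.8, -0.5]
finger_gap: 14.9
grip_force: 58.7
time: 20.85
tool_pos: [639.8, 119.8, 288.4]
tcp_rot: [179.8, 0.3, 171.4]
ft_force: [0.8, -0.8, -0.8]
finger_gap: 15.0
grip_force: 58.7
time: 21.35
tool_pos: [652.6, 209.5, 249.1]
tcp_rot: [180.0, -0.1, 171.6]
ft_force: [-1.7, -0.2, -2.3]
finger_gap: 15.1
grip_force: 58.7
(array([ 0. , -0.1,  0.6]), array([118.8, -22.7, 189.2]))
```

```bash
python3 -m jog '[[0,0,0.6,20,-4,30,1],[0,0,0,30,-6,30,1],[0,0,0,30,-6,30,1],[0,0,0,25,-5,30,1],[0,0,0,14,-2,30,1]]'
python3 -m jog '[[0,0,0,0,0,20,1],[0,0,0,0,0,10,1],[0,0,0,0,0,0,1]]'
python3 - <<'E'
from plan import *
A,p,s=cur()
B=R.from_euler('xyz',[180,0,171],degrees=True);print(delta(A,p,B,np.array([531.5,204.5,36.5])))
E
```

```text
time: 21.85
tool_pos: [531.2, 203.6, 100.3]
tcp_rot: [180.0, 0.1, 170.9]
ft_force: [-0.2, 0.3, -1.5]
finger_gap: 15.1
grip_force: 58.8
time: 22.15
tool_pos: [532.3, 204.0, 70.0]
tcp_rot: [-180.0, -0.0, 170.9]
ft_force: [0.0, -1.8, -1.6]
finger_gap: 15.1
grip_force: 58.8
(array([-0. , -0. , -0.1]), array([ 0.8,  0.4, 33.5]))
```

```bash
python3 -m jog '[[0,0,0,1,0,15,1],[0,0,0,0,0,10,1],[0,0,0,0,0,4,1],[0,0,0,0,0,0,1]]'; python3 -m jog '[[0,0,0,0,0,2.5,1],[0,0,0,0,0,2,1],[0,0,0,0,0,0,1]]'
```

```text
time: 22.55
tool_pos: [531.3, 205.3, 41.0]
tcp_rot: [180.0, -0.0, 170.9]
ft_force: [0.7, -0.4, -1.3]
finger_gap: 15.0
grip_force: 58.8
time: 22.85
tool_pos: [531.8, 205.6, 37.4]
tcp_rot: [179.9, 0.1, 171.0]
ft_force: [-0.0, 0.8, -1.3]
finger_gap: 15.0
grip_force: 58.8
```

```bash
python3 -m jog '[[0,0,0,0,0,1,1],[0,0,0,0,0,1,1],[0,0,0,0,0,0,1]]'; python3 -m jog '[[0,0,0,0,0,1,1],[0,0,0,0,0,0,1]]'
```

```text
time: 23.15
tool_pos: [532.1, 205.7, 36.3]
tcp_rot: [179.9, 0.1, 171.0]
ft_force: [-4.0, -0.7, 5.1]
finger_gap: 15.1
grip_force: 59.6
time: 23.35
tool_pos: [532.2, 205.7, 36.3]
tcp_rot: [179.9, 0.1, 171.0]
ft_force: [-7.9, -2.1, 13.8]
finger_gap: 14.9
grip_force: 60.8
```

Contact came at the same height as at the grasp. Release, rise and check.

```bash
python3 -m jog '[[0,0,0,0,0,-1,1],[0,0,0,0,0,0,0.6],[0,0,0,0,0,0,0.2],[0,0,0,0,0,0,-0.3],[0,0,0,0,0,0,-1]]' 20; python3 -m jog '[[0,0,0,0,0,0,-1],[0,0,0,0,0,-15,-1],[0,0,0,0,0,-40,-1],[0,0,0,0,0,-50,-1],[0,0,0,0,0,-50,-1]]';python3 -m jog '[[0,0,0,0,0,-30,-1],[0,0,0,0,0,0,-1],[0,0,0,0,0,0,-1]]'
python3 - <<'E'
from wr import *
grab('w6')
import cv2
a=cv2.imread('pics/w6.png')
m=(a.min(2)>140).astype(np.uint8);m[:,:240]=0;m[:,400:]=0;m[265:]=0
n,l,st,ce=cv2.connectedComponentsWithStats(m);i=1+np.argmax(st[1:,4]);print(st[i],n)
box=cv2.minAreaRect(np.argwhere(l==i)[:,::-1].astype(np.float32));print(box)
t=wray('w6',(box[0][0],st[i][1]),26);b=wray('w6',(box[0][0],st[i][1]+st[i][3]),26);print(t,b,(t+b)/2,np.linalg.norm(t-b))
E
```

```text
time: 23.85
tool_pos: [531.7, 205.4, 35.2]
tcp_rot: [180.0, 0.1, 170.9]
ft_force: [0.1, -0.5, -0.3]
finger_gap: 59.6
grip_force: 0.0
time: 24.35
tool_pos: [531.0, 205.2, 192.8]
tcp_rot: [180.0, 0.1, 170.9]
ft_force: [0.9, 0.3, 0.1]
finger_gap: 85.3
grip_force: 0.0
time: 24.65
tool_pos: [532.2, 205.6, 222.4]
tcp_rot: [179.9, 0.2, 170.9]
ft_force: [-0.3, -0.0, -0.9]
finger_gap: 85.6
grip_force: 0.0
[532.20054337 205.56828809 222.42620091] [179.87283643   0.23968107 170.94617024] ['pixels', 'fx', 'fy', 'cx', 'cy', 'hand_eye']
[ 301   55   30  200 4628] 2
((315.5, 154.5), (199.0, 29.0), 90.0)
[429.1 221.9  26. ] [630.5 189.9  26. ] [529.8 205.9  26. ] 203.9263592574535
```

```bash
python3 -c "
from bench import r
print(r.hand_in())"
```

```text
the job is handed in; nothing more can be done
None
```

I opened the gate to its end stop, tipped the vials into the bin, laid the empty chute flat on its mat and handed in at about 25 s; the hand-in returned no verdict, and I judged the vials to be in the bin from the empty chute and clear bench rather than seeing them inside.

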